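# Swing the funnel clear, then hold the bin's bayonet lid half way to its click

## Task

Swing the funnel arm about a quarter turn, away from you, so that it stays well clear of the bin's mouth. Then pick up the bayonet lid, let its two lugs down through the notches of the neck until the cap sits on the rim, and twist it clockwise (seen from above) half way to the lock click, so that the white stripes on the lid point at the yellow marks on the rim. Finish while still gripping the lid and holding it there against its return spring: do not let it run on to the click, and leave the toe piece, the screwdriver and the mounting plate where they lie.

Things in the scene. Friction and masses are not known exactly. Their poses are not given: they have to be found in the camera images.
- lid: Loose bayonet lid, 0.14-0.24 kg, upright on the mat, grip on top. Grey plug 68 mm wide, 18 mm tall; two lugs at its foot on the lid's +x and -x sides, reaching 44 mm from the axis, 14 mm wide, 8 mm tall; blue cap 92 mm wide, 18 to 25 mm above the underside, white stripe over each lug. Same after a half turn: fits either way round. Origin: centre of the underside, z up.
- lid_grip (a point): Centre of the top of the lid's orange grip bar, 55 mm above the lid's underside. The bar is 64 mm long along the lid's x (in line with the lugs), 16 mm wide and stands 30 mm above the cap.
- neck (a point): Centre of the blue bin's bayonet mouth at the rim's top, about 127 mm above the table, z up. Bin fixed, 116 mm wide, in a tray of 200 x 360 mm, 16 mm high. Mouth 74 mm wide; two notches, 20 mm wide, reaching 47 mm from the axis, on the neck's +x and -x sides (white marks). Flange 7 mm thick. With the cap down on the rim the lid's origin is 18 mm below this point.
- half_mark (a point): One of the two yellow half-way marks on the rim, 52 mm from the neck's axis, 37.5 degrees (0.65 rad) clockwise of a notch. The seated lid turns clockwise only (a stop bars the other way). After about 0.1 rad free, sprung tabs push it back (0.15 N m at half way), so a lid let go springs back. From 0.78 rad it rides onto the click pin; it clicks at 75 degrees (1.31 rad, red marks).
- funnel_arm (a joint): Angle of the swinging funnel arm in rad: 0 with the funnel straight over the bin's mouth, growing (counter-clockwise from above) to a stop at 1.6 as it swings away from the robot. It stays where it is left; light friction (about 0.12 N m). The steel funnel (90 mm wide at its top, its top 72 mm above the rim, its spout 12 mm above the rim) hangs 180 mm from the hinge.
- funnel_pin (a point): Centre of the top of the red upright pin by which the funnel arm is moved: 14 mm diameter, standing 52 mm above the arm, 85 mm from the hinge axis. Nothing else on the arm is higher than the foot of the pin.
- funnel_hinge (a point): Point on the upright hinge axis of the funnel arm, at the height of the arm's top, on the fixed post left of the bin (180 mm from the neck's axis, on the neck's +y side).
- toe_piece: White ski binding toe piece, 95 by 65 mm, 38 mm high, loose bystander. Origin: centre of its underside.
- mounting_plate: Silver mounting plate with four holes, 110 by 55 by 5 mm, loose bystander. Origin: centre of its underside.
- screwdriver: Yellow-handled screwdriver lying on the mat, about 200 mm long along its x, loose bystander. Origin: at its underside near the middle of its length.
Not all that is in view belongs to the job. Leave any black or red look-alike of the lid alone.

How it is judged:
On the way, in this order (a step that is already met when the one before it is completed fails the run):
1. the funnel arm is swung clear of the mouth (value of joint funnel_arm above 1.15 rad), for 0.2 s.
2. the lid's lugs are through the notches and its cap sits on the rim (z of lid in the frame of neck below -0.015 m and horizontal distance between lid and neck below 0.006 m and angle between lid's own z axis and vertical below 0.08 rad), for 0.1 s.
At the end, for the whole second after the job is handed in: The funnel arm stands beyond 1.15 rad; the lid sits in the neck (origin at least 15 mm below the rim, within 6 mm of the axis, tilted less than 0.08 rad), turned 0.50 to 0.80 rad from the notches and staying there, and the fingers are holding it with more than 3 N (all of step 2 and value of joint funnel_arm above 1.15 rad and angle between the x axis of lid and the x axis of neck, either way round between 0.5 and 0.8 rad and contact force between the fingers and lid above 3 N); the arm keeps its last pose, push and grip.
It fails at once if the lid is run on to its lock click (z of lid in the frame of neck below -0.013 m and horizontal distance between lid and neck below 0.01 m and angle between the x axis of lid and the x axis of neck, either way round above 1.15 rad).
It fails at once if a bystander is shifted by more than 30 mm (distance of any of toe_piece, mounting_plate, screwdriver from where it was at the start of the episode above 0.03 m).
It also fails if it takes over 58 s, if anything falls off the work surface, if the arm or the gripper's body presses on something with over 40 N, if the wrist force passes 120 N, or if a joint passes its speed limit or range.

## Robot

A 6-joint arm with a two-finger parallel gripper is mounted at the origin on the work surface. World frame = base frame: x ahead of the robot, y to its left, z up, the work surface at z = 0. Lengths are in m, angles in rad, forces in N, time in s.
With the tool pointing down it reaches from about 0.35 to 0.975 m from the base axis. Payload 4.9 kg.
Tool frame: the origin (TCP) lies midway between the tips of the shut fingers; the grasp point (between the pads) lies 19 mm behind it; z points along the fingers, y is the line along which they close (so a half turn about z gives the same grasp; the last joint's range is limited). The gripper opens to 85 mm and grips with 20 to 120 N. Pads are 22 mm wide; open, the fingers measure 114 mm over their backs; the gripper's body (76 mm by 85 mm) begins 54 mm behind the grasp point. The pads swing forward as they close: fully open they stand 13 mm farther back than shut.
Start: joints at [-1.266, 0.053, 1.613, -0, 1.476, -0.119], TCP at [0.257, -0.57, 0.231] pointing down, gripper open.
Joint ranges: [-3.01, 3.01], [-1.01, 2.22], [0.06, 2.58], [-1.02, 4.17], [0.09, 2.62], [-3.14, 3.14]. Speed limits (rad/s): [2.57, 2.57, 3.14, 3.14, 3.14, 3.14].

## Interface

Orientations are given as a rotation vector (axis times angle).
In Python, from rig import bot gives the robot as it stands.
- The arm moves only by the tool jog_arm, never from a script. Its argument "deltas" is a list of rows, each a list of 2 entries, a list of its own where there are three numbers: the shift along the tool's x, y, z in mm, then the turn about the tool's z in degrees. A call has 1 to 8 rows; each row shifts and turns the commanded pose from where the row before left it, along the tool's axes as they then stand; what a row does not reach is not made up. A row lasts 1/8 s, in which the tool goes at most 62.5 mm and 10.7 degrees, less where a joint would pass 70% of its speed; a pose out of reach is approached as far as the arm can. A call is refused whole if a number of a shift passes 62.5 or a number of a turn 10.7, either way. A call with a gripper value outside its range is refused whole. "grip" is the opening, from -1 (shut) to 1 (fully open), set as the call begins (left out, the last holds). The fingers move at their own pace and stop on an object; "squeeze" is the grip in N (left out, the last holds). Time passes only in rows, so rows that do not move let the fingers close. It gives the time, the measured TCP pose, the force, the opening and the grip force at its end, in the units of the state.
- bot.get_obs(): the state, without advancing time (a new reading comes with each control period).
- bot.camera(name): name is "side" or "top" or "wrist"; returns a dict with "pixels" (420x560x3 uint8, red, green, blue), "K" (3x3 intrinsics, pixels), "extrinsics" (4x4, takes a point from camera to world coordinates). Camera axes: x right, y down, z forward; pixel columns grow to the right and rows downward; lengths in m; the calibration is good to about 2 mm. A picture is of the moment at which its call begins. There is no depth.
- bot.sign_off(): hands the job in; it is judged then, once.
The state is a dict: "t": time; "qpos": joint angles; "qd": joint speeds; "joint_torque": joint torques, N m; "tcp_pos": TCP position; "ee_rot": TCP orientation; "contact_force": force on the tool from outside, world axes, zero at the start; "wrist_torque": the same for the moment, N m; "opening": finger opening in m; "grip_force": force on a finger pad.
Only numpy, scipy, OpenCV 4.12 (cv2) and the standard library are available. Lean on these libraries where they do the work, as an engineer would, in place of code of your own. Each camera call takes 0.05 s, during which the arm holds its last target. There are 200 camera calls.

## Working session

There is one attempt and no reset: what is moved stays moved. The work goes in short steps, Python scripts to look and compute and a tool call to move; the robot and the scene stay as the last step left them, time stands still between calls to the robot, and variables do not carry over. Pictures are saved under pics/ and viewed, at most 10 in all, crops included, and the job is handed in when it is done.

Besides the shell and the picture viewer there is one more tool, called after "Call:" by a JSON object that holds its "api" and its "payload", one argument or row to a line. jog_arm: Moves the arm, as the interface text tells. Its arguments: {"type":"object","properties":{"deltas":{"type":"array","items":{"type":"array"}},"grip":{"type":"number"},"squeeze":{"type":"number"}},"required":["deltas"]}

```bash
mkdir -p pics
python3 - <<'E'
from rig import bot
import cv2,numpy as np
for n in("top","side"):
    c=bot.camera(n); cv2.imwrite(f"pics/{n}0.png",c["pixels"][:,:,::-1]); print(n,c["K"].tolist(),np.round(c["extrinsics"],4).tolist())
print(bot.get_obs())
E
```

```text
top [[480.7317700810589, 0.0, 286.59972247455306], [0.0, 480.7317700810589, 208.75149544531058], [0.0, 0.0, 1.0]] [[0.0169, -0.9887, 0.1488, 0.3689], [-0.9998, -0.0148, 0.0153, -0.0426], [-0.013, -0.149, -0.9888, 1.4844], [0.0, 0.0, 0.0, 1.0]]
side [[541.2144411825162, 0.0, 288.974884266917], [0.0, 541.2144411825162, 209.8172088799655], [0.0, 0.0, 1.0]] [[-0.7652, -0.3313, 0.552, -0.3443], [-0.6437, 0.3785, -0.6651, 1.0492], [0.0114, -0.8643, -0.5029, 1.0027], [0.0, 0.0, 0.0, 1.0]]
{'t': 0.1, 'qpos': array([-1.26602270e+00,  5.33083963e-02,  1.61418283e+00,  2.84990683e-05,
        1.47602066e+00, -1.19010236e-01]), 'qd': array([-0.00030541, -0.00211796, -0.00188594,  0.00121245, -0.0024151 ,
       -0.00078151]), 'joint_torque': array([ 1.12235703e-04, -3.94903636e+01, -3.71363032e+01, -8.04378192e-05,
        3.92898306e-03,  1.42715118e-05]), 'tcp_pos': array([ 0.2568345 , -0.56915454,  0.23015947]), 'ee_rot': array([-3.06946031e+00, -6.60301388e-01,  2.35098309e-04]), 'contact_force': array([ 0.00928741, -0.94282987, -0.63282141]), 'wrist_torque': array([-0.01433714,  0.0675661 , -0.0504401 ]), 'grip_force': 0.0, 'opening': 0.08540824855524373}
```

View pics/top0.png

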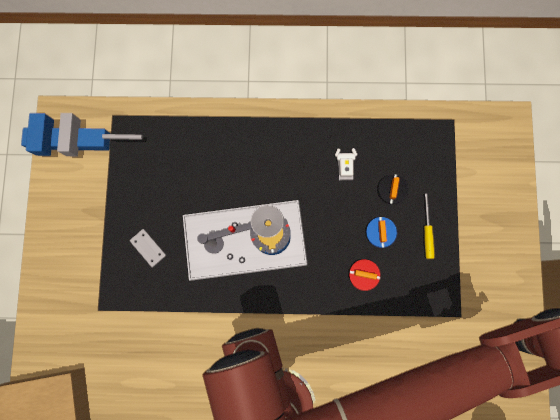

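View pics/side0.png

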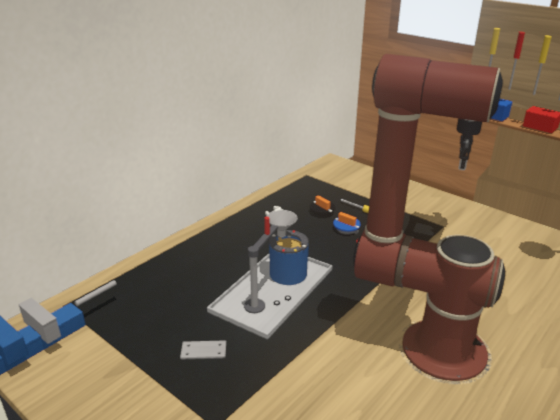

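Candidates for the lid are blue cap (382,232), black look-alike (392,188) and red look-alike (365,275), all in the top view. I choose the blue one. The bin mouth is near (270,235), the red pin near (231,229) and the post near (203,239).

```bash
python3 - <<'E'
import cv2,numpy as np
im=cv2.imread("pics/top0.png")
a=cv2.resize(im[190:290,180:313],(798,600),interpolation=cv2.INTER_CUBIC)[:, :]
b=cv2.resize(im[205:260,350:415],None,fx=6,fy=6,interpolation=cv2.INTER_CUBIC)
c=np.zeros((600,800,3),np.uint8)
a=cv2.resize(im[195:285,180:310],None,fx=4,fy=4,interpolation=cv2.INTER_CUBIC)
b=cv2.resize(im[207:257,349:416],None,fx=4,fy=4,interpolation=cv2.INTER_CUBIC)
c[:360,:520]=a; c[:200,525:525+268]=b
cv2.imwrite("pics/crop1.png",c[:360])
E
cat > h.py <<'E'
from rig import bot
import cv2,numpy as np
from scipy.spatial.transform import Rotation as R
def ray(c,u,v,z):
    E=c["extrinsics"];d=E[:3,:3]@np.linalg.inv(c["K"])@[u,v,1];o=E[:3,3]
    return o+d*(z-o[2])/d[2]
def proj(c,p):
    E=np.linalg.inv(c["extrinsics"]);q=c["K"]@(E[:3,:3]@np.array(p).reshape(-1,3).T+E[:3,3:]);return (q[:2]/q[2]).T
def togo(p,yaw_y=None):
    "tool-frame shift (mm) to world point p; optional turn deg so tool y lies along world yaw (mod pi)"
    o=bot.get_obs();r=R.from_rotvec(o["ee_rot"]);m=r.as_matrix()
    print("t",o["t"],"tcp",np.round(o["tcp_pos"],4),"shift",np.round(r.inv().apply(np.array(p)-o["tcp_pos"])*1000,1),"yaw_y",np.degrees(np.arctan2(m[1,1],m[0,1])).round(1),"tz",m[:,2].round(3),"q6",o["qpos"][5].round(2))
    if yaw_y is not None:
        y=np.arctan2(m[1,1],m[0,1]); d=-(yaw_y-y)  # tool z down
        print("turn",np.degrees((d+np.pi/2)%np.pi-np.pi/2).round(1))
E
```

```text
(no output)
```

View pics/crop1.png

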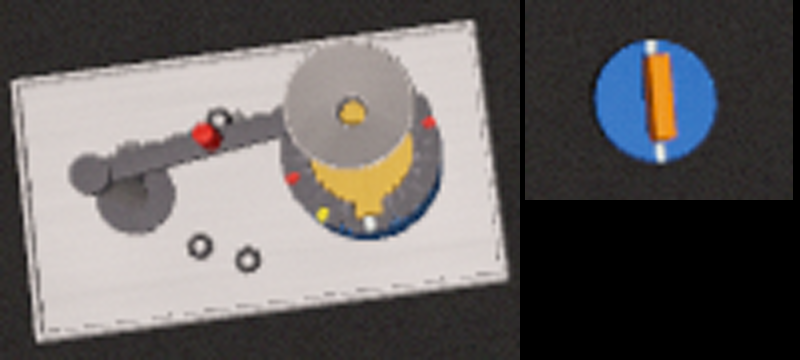

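The crop confirms that the blue cap with white stripes and an orange bar, centred near (382,232), is the lid. The bin rim shows red marks at (287,225.5) and (253,239.5), a yellow mark at (260.5,248.5) and a white one at (272.5,250.5). The pin is at about (231,228).

Run:
```python
from h import *
t=bot.camera("top");s=bot.camera("side")
def blob(c,f,box):
    x0,y0,x1,y1=box;p=c["pixels"][y0:y1,x0:x1].astype(int);m=f(p[...,0],p[...,1],p[...,2])
    y,x=np.nonzero(m);return x+x0+.0,y+y0+.0
red=lambda r,g,b:(r>120)&(g<70)&(b<70)
x,y=blob(t,red,(220,215,245,240));print("pin top",x.mean(),y.mean(),x.min(),x.max(),y.min(),y.max())
xs,ys=blob(s,red,(255,200,285,240));print("pin side",xs.mean(),ys.mean(),xs.min(),xs.max(),ys.min(),ys.max())
for nm,box in(("r1",(247,234,258,245)),("r2",(281,220,293,231))):
    a,b=blob(t,red,box);print(nm,a.mean(),b.mean(),len(a))
    P=ray(t,a.mean(),b.mean(),.127);print(P)
    globals()[nm]=P
n=(r1+r2)/2;print("neck",n)
for nm,u,v in(("yellow",260.5,248.5),("white",272.5,250.5)):
    d=ray(t,u,v,.127)-n;print(nm,np.hypot(*d[:2]),np.degrees(np.arctan2(d[1],d[0])))
d=r1-n;print("red",np.hypot(*d[:2]),np.degrees(np.arctan2(d[1],d[0])))
# tringulate pin top from ends
from scipy.optimize import least_squares
i=np.argsort(ys)[:6]; us,vs=xs[i].mean(),ys.min()
# pin modelled as vertical 52mm segment: match red-blob centroid in both views roughly at z mid
f=lambda p:np.r_[proj(t,p)[0]-[x.mean(),y.mean()],proj(s,p)[0]-[xs.mean(),ys.mean()]]
r=least_squares(f,[.45,.1,.2]);print("pin mid",r.x,r.fun)
# lid bar
orange=lambda r,g,b:(r>170)&(g>80)&(g<170)&(b<70)
a,b=blob(t,orange,(365,212,400,252));
q=np.c_[a,b];print("bar",q.mean(0));P=ray(t,*q.mean(0),.053);print(P)
w=np.array([ray(t,u,v,.055) for u,v in q])[:,:2];ev,V=np.linalg.eigh(np.cov(w.T));print("bar yaw",np.degrees(np.arctan2(V[1,1],V[0,1])),np.sqrt(ev*12))
blue=lambda r,g,b:(b>120)&(r<90)
a,b=blob(t,blue,(360,210,405,256))
(cx,cy),rr=cv2.minEnclosingCircle(np.c_[a,b].astype(np.float32));print("cap",ray(t,cx,cy,.025),rr)
# funnel rim ellipse & hinge
print("hinge z=.175",ray(t,202.7,238.3,.175))
print("funnel", ray(t,180+348/4,195+103/4,.199))
```

```text
pin top 230.8181818181818 228.5 228.0 233.0 226.0 231.0
pin side 267.1034482758621 225.63793103448276 265.0 269.0 217.0 233.0
r1 253.0 239.25 4
[0.48443187 0.07210807 0.127     ]
r2 286.5 225.5 2
[ 0.52505092 -0.02207352  0.127     ]
neck [0.50474139 0.02501728 0.127     ]
yellow 0.05255088602916285 151.35918365135203
white 0.05196289078898919 -170.2346675718655
red 0.051283723187014234 113.32978246396361
pin mid [0.5028815  0.12276579 0.22267701] [ 0.24927316  0.35238335 -0.43837114 -0.07981487]
bar [382.67346939 230.71428571]
[ 0.52233589 -0.30810134  0.053     ]
bar yaw -176.18899550617942 [0.01403962 0.06204997]
cap [ 0.52142208 -0.3082602   0.025     ] 15.274127960205078
hinge z=.175 [0.48077661 0.20584686 0.175     ]
funnel [0.52883827 0.02961712 0.199     ]
```

Run:
```python
from h import *
s=bot.camera("side");t=bot.camera("top")
for z in(.17,.18,.19,.2,.21,.22,.23,.24,.25,.26):print(z,proj(s,[.502,.122,z]).round(1),proj(t,[.502,.122,z]).round(1))
togo([.459,.109,.27])
```

```text
0.17 [[267.3 241.7]] [[233.8 231.2]]
0.18 [[267.2 238.7]] [[233.3 230.9]]
0.19 [[267.2 235.6]] [[232.9 230.5]]
0.2 [[267.2 232.6]] [[232.4 230.1]]
0.21 [[267.1 229.5]] [[231.9 229.7]]
0.22 [[267.1 226.4]] [[231.5 229.3]]
0.23 [[267.1 223.3]] [[231.  228.9]]
0.24 [[267.  220.1]] [[230.5 228.5]]
0.25 [[267. 217.]] [[230.  228.1]]
0.26 [[267.  213.8]] [[229.5 227.6]]
t 0.3 tcp [ 0.257  -0.5695  0.2309] shift [ 463.2 -535.4  -38.7] yaw_y -65.7 tz [-0.     0.001 -1.   ] q6 -0.12
```

Call:
{"api": "jog_arm", "payload": {
  "deltas": [
    [[20,-23,-20],0],
    [[36,-42,-20],0],
    [[36,-42,0],0],
    [[36,-42,0],0],
    [[36,-42,0],0],
    [[36,-42,0],0],
    [[36,-42,0],0],
    [[36,-42,0],0]
  ],
  "grip": -1,
  "squeeze": 30
}}

```text
t: 1.3
tcp_pos: [0.3747, -0.1672, 0.2714]
ee_rot: [3.071, 0.66, 0.001]
contact_force: [1.4, 0.4, -0.3]
opening: 0.0001
grip_force: 0.0
```

Call:
{"api": "jog_arm", "payload": {
  "deltas": [
    [[36,-42,0],0],
    [[36,-42,0],0],
    [[36,-42,0],0],
    [[36,-42,0],0],
    [[26,-30,0],0],
    [[14,-14,0],0],
    [[0,0,28],0],
    [[0,0,28],0]
  ]
}}

```text
t: 2.3
tcp_pos: [0.4554, 0.1005, 0.215]
ee_rot: [3.071, 0.662, 0.002]
contact_force: [-0.0, 0.9, -0.2]
opening: -0.0003
grip_force: 0.0
```

Run:
```python
from h import *
togo([.459,.109,.215])
t=bot.camera("wrist");
h=np.array([.478,.204]);
# plan: tool path; th = abs arm angle, tool x dir = th+90
o=bot.get_obs();p=o["tcp_pos"][:2]
m=R.from_rotvec(o["ee_rot"]).as_matrix();yaw=np.arctan2(m[1,0],m[0,0])
for th in np.radians(np.arange(-73,10,7.0)):
    tan=np.array([-np.sin(th),np.cos(th)]);q=h+.085*np.array([np.cos(th),np.sin(th)])-.016*tan
    d=q-p;c,s=np.cos(yaw),np.sin(yaw)
    ny=th+np.pi/2
    print(np.round(1000*np.array([c*d[0]+s*d[1],s*d[0]-c*d[1]]),1),"turn",-np.degrees(ny-yaw).round(1)); yaw=ny;p=q
```

```text
t 2.3 tcp [0.4554 0.1005 0.215 ] shift [ 6.8 -6.3  0. ] yaw_y -65.7 tz [ 0.001  0.    -1.   ] q6 1.2
[38.9 -2. ] turn 7.3
[10.5  1.3] turn -7.0
[10.5  1.3] turn -7.0
[10.5  1.3] turn -7.0
[10.5  1.3] turn -7.0
[10.5  1.3] turn -7.0
[10.5  1.3] turn -7.0
[10.5  1.3] turn -7.0
[10.5  1.3] turn -7.0
[10.5  1.3] turn -7.0
[10.5  1.3] turn -7.0
[10.5  1.3] turn -7.0
```

Call:
{"api": "jog_arm", "payload": {
  "deltas": [
    [[20,-1,0],4],
    [[13,-1,0],3],
    [[6,0,0],0],
    [[6,0.7,0],-4],
    [[8,1,0],-5],
    [[8,1,0],-5.5],
    [[8,1,0],-5.5],
    [[8,1,0],-5.5]
  ]
}}

```text
t: 3.35
tcp_pos: [0.5259, 0.1294, 0.2156]
ee_rot: [-2.923, -1.152, 0.002]
contact_force: [-2.2, -1.5, 0.0]
opening: -0.0001
grip_force: 0.9
```

Call:
{"api": "jog_arm", "payload": {
  "deltas": [
    [[8,1,0],-5.5],
    [[8,1,0],-5.5],
    [[8,1,0],-5.5],
    [[8,1,0],-5.5],
    [[8,1,0],-5.5],
    [[8,1,0],-5.5],
    [[8,1,0],-5.5],
    [[8,1,0],-5.5]
  ]
}}

```text
t: 4.35
tcp_pos: [0.5629, 0.1805, 0.2157]
ee_rot: [2.278, 2.161, 0.0]
contact_force: [0.7, -2.6, -0.3]
opening: 0.0002
grip_force: 1.0
```

Run:
```python
from h import *
togo([.5,.3,.215])
c=bot.camera("top");im=c["pixels"][:,:,::-1]
cv2.imwrite("pics/top2.png",cv2.resize(im[150:290,160:320],(640,560),interpolation=cv2.INTER_CUBIC))
```

```text
t 4.35 tcp [0.5629 0.1805 0.2157] shift [116.1 -69.1   0.5] yaw_y -3.0 tz [ 0.001 -0.001 -1.   ] q6 0.24
```

View pics/top2.png

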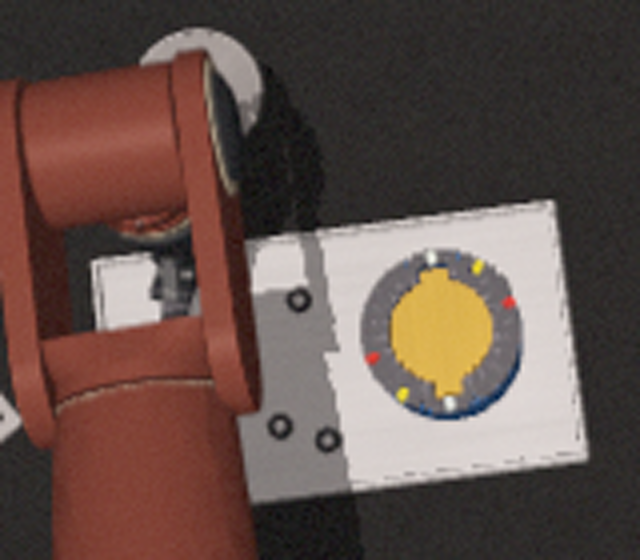

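The funnel is swung away, at about (210,172) in the full image. The mouth is clear, centred at about (269.8,232.2), with white notch marks at (268,214) and (272,250.5).

Call:
{"api": "jog_arm", "payload": {
  "deltas": [
    [[-10,0,0],0],
    [[-10,0,-30],0],
    [[-40,-2,-30],0],
    [[-58,-2,0],0],
    [[-58,-2,0],0],
    [[-58,-2,0],0],
    [[-58,-2,0],0],
    [[-58,-2,0],0]
  ],
  "grip": 1
}}

```text
t: 5.4
tcp_pos: [0.5297, -0.1702, 0.2757]
ee_rot: [2.284, 2.156, 0.001]
contact_force: [1.1, 0.1, 0.3]
opening: 0.0853
grip_force: 0.0
```

Call:
{"api": "jog_arm", "payload": {
  "deltas": [
    [[-58,-2,0],0],
    [[-50,-2,0],0],
    [[-32,-2,0],0],
    [[0,0,0],10.4],
    [[0,0,0],10.4],
    [[0,0,0],10.4],
    [[0,0,0],10.4],
    [[0,0,0],10.4]
  ]
}}

```text
t: 6.4
tcp_pos: [0.5161, -0.3077, 0.2755]
ee_rot: [3.002, 0.927, -0.0]
contact_force: [0.6, 0.0, 0.2]
opening: 0.0857
grip_force: 0.0
```

Call:
{"api": "jog_arm", "payload": {
  "deltas": [
    [[0,0,0],10.4],
    [[0,0,0],10.4],
    [[0,0,0],10.4],
    [[0,0,50],0],
    [[0,0,40],0]
  ]
}}

```text
t: 7.02
tcp_pos: [0.5161, -0.3077, 0.1844]
ee_rot: [3.14, 0.095, 0.001]
contact_force: [-0.7, -0.3, 0.5]
opening: 0.0854
grip_force: 0.0
```

Run:
```python
from h import *
togo([.522,-.308,.030],np.radians(94))
t=bot.camera("top");n=ray(t,269.8,232.2,.127);print("neck",n)
f=lambda a,b:ray(t,160+(a+.5)/4-.5,150+(b+.5)/4-.5,.127)
for nm,A,B,off in(("w",(432,258),(450,403),0),("y",(478,267),(403,394),37.5),("r",(508,302),(373,358),75)):
    a,b=f(*A),f(*B);d=a-b;print(nm,(a+b)/2,np.hypot(*d[:2])/2,np.degrees(np.arctan2(d[1],d[0]))+off)
c=bot.camera("wrist");im=c["pixels"][:,:,::-1];cv2.imwrite("pics/w1.png",im)
print("K",c["K"].tolist(),c["extrinsics"].round(3).tolist(),"pred bar ends/center",proj(c,[[.522,-.308,.055],[.554,-.306,.055],[.49,-.310,.055]]).round(0))
```

```text
t 7.025 tcp [ 0.5161 -0.3077  0.1844] shift [  5.8   0.6 154.4] yaw_y -86.5 tz [ 0. -0. -1.] q6 0.85
turn -0.5
neck [0.50520749 0.02496584 0.127     ]
w [0.50536221 0.02479281 0.127     ] 0.05204272937132382 8.31232338065267
y [0.50527676 0.02498453 0.127     ] 0.0522991280664619 8.191792989484828
r [0.50545439 0.02503074 0.127     ] 0.051750109377797206 8.546342188289415
K [[322.78711928319785, 0.0, 276.6635780837819], [0.0, 322.78711928319785, 208.52900711900065], [0.0, 0.0, 1.0]] [[0.062, -0.958, -0.278, 0.583], [-0.998, -0.061, -0.012, -0.302], [-0.006, 0.279, -0.96, 0.319], [0.0, 0.0, 0.0, 1.0]] pred bar ends/center [[281. 191.]
 [281. 153.]
 [281. 227.]]
```

View pics/w1.png

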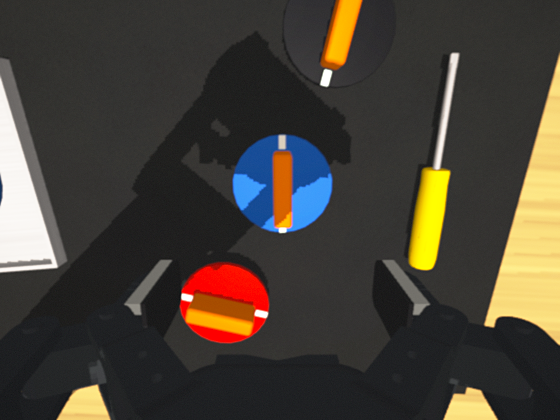

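The wrist view shows the blue lid's bar running from (283,151) to (283,227), within 2 px of the prediction. The red look-alike at (225,303) and the black one at (340,25) are clear of the fingers.

Call:
{"api": "jog_arm", "payload": {
  "deltas": [
    [[3,1,40],0],
    [[3,0.5,40],0],
    [[0,0,35],0],
    [[0,0,22],0],
    [[0,0,12],0],
    [[0,0,4.5],0],
    [[0,0,0],0]
  ]
}}

```text
t: 8.0
tcp_pos: [0.5236, -0.3089, 0.033]
ee_rot: [3.139, 0.098, 0.002]
contact_force: [-0.2, -0.1, 0.4]
opening: 0.0852
grip_force: 0.0
```

Call:
{"api": "jog_arm", "payload": {
  "deltas": [
    [[0,0,0],0],
    [[0,0,0],0],
    [[0,0,0],0],
    [[0,0,0],0],
    [[0,0,0],0],
    [[0,0,0],0]
  ],
  "grip": -1,
  "squeeze": 70
}}

```text
t: 8.75
tcp_pos: [0.5232, -0.3084, 0.0321]
ee_rot: [3.14, 0.098, 0.001]
contact_force: [-0.6, -0.0, 2.5]
opening: 0.015
grip_force: 68.9
```

Call:
{"api": "jog_arm", "payload": {
  "deltas": [
    [[0,0,-15],0],
    [[0,0,-35],0],
    [[0,0,-45],0],
    [[0,0,-45],0],
    [[0,0,-35],0],
    [[0,0,0],-4.8],
    [[0,0,0],0]
  ],
  "squeeze": 100
}}

```text
t: 9.62
tcp_pos: [0.5228, -0.3081, 0.2074]
ee_rot: [3.133, 0.228, 0.0]
contact_force: [-0.6, 0.1, -2.1]
opening: 0.0145
grip_force: 97.8
```

Run:
```python
from h import *
togo([.5053,.025,.207],np.radians(98.35))
o=bot.get_obs();p=o["tcp_pos"];print(o["opening"],o["grip_force"],o["contact_force"])
c=bot.camera("wrist");im=c["pixels"][:,:,::-1].copy()
m=R.from_rotvec(o["ee_rot"]).as_matrix()
# predicted cap circle + stripes assuming lid axis = tcp axis, underside p_z-.032
a=np.linspace(0,2*np.pi,40)
P=[p+m@[.046*np.cos(k),.046*np.sin(k),.007] for k in a]   # cap top = 25 mm above underside
for u in proj(c,P):cv2.circle(im,tuple(int(round(v)) for v in u),1,(0,255,0),-1)
cv2.imwrite("pics/w2.png",im)
```

```text
t 9.625 tcp [ 0.5228 -0.3081  0.2074] shift [ 3.090e+01 -3.322e+02  3.000e-01] yaw_y -81.7 tz [ 0. -0. -1.] q6 0.77
turn -0.0
0.014518979642342408 97.78272986412048 [-0.55910948  0.10927231 -2.12689798]
```

View pics/w2.png

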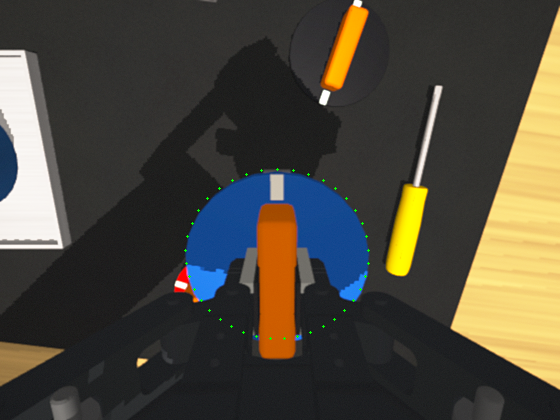

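The lid is held squarely; its cap outline matches the predicted circle (top edge at row ~169, sides at columns 187 and 368).

Call:
{"api": "jog_arm", "payload": {
  "deltas": [
    [[2,-25,0],0],
    [[5,-50,0],0],
    [[5,-55,0],0],
    [[5,-55,0],0],
    [[5,-55,0],0],
    [[5,-50,0],0],
    [[3,-30,0],0],
    [[1,-12,0],0]
  ]
}}

```text
t: 10.68
tcp_pos: [0.504, 0.027, 0.206]
ee_rot: [-3.132, -0.233, 0.002]
contact_force: [0.2, 0.2, -2.3]
opening: 0.0143
grip_force: 98.1
```

Run:
```python
from h import *
togo([.5053,.025,.207],np.radians(98.35))
c=bot.camera("wrist");im=c["pixels"][:,:,::-1].copy();cv2.imwrite("pics/w3.png",im)
s=bot.camera("side");cv2.imwrite("pics/s3.png",s["pixels"][:,:,::-1])
```

```text
t 10.675 tcp [0.504 0.027 0.206] shift [ 1.   2.1 -1. ] yaw_y -81.5 tz [-0.002  0.    -1.   ] q6 1.33
turn 0.2
```

Call:
{"api": "jog_arm", "payload": {
  "deltas": [
    [[1,2,20],0.2],
    [[0,0,15],0],
    [[0,0,5],0],
    [[0,0,0],0]
  ]
}}

```text
t: 11.28
tcp_pos: [0.5061, 0.0224, 0.1658]
ee_rot: [-3.133, -0.223, 0.003]
contact_force: [1.3, -0.4, -1.7]
opening: 0.0139
grip_force: 98.1
```

Run:
```python
from h import *
togo([.5053,.025,.141],np.radians(98.35))
o=bot.get_obs();m=R.from_rotvec(o["ee_rot"]).as_matrix();p=o["tcp_pos"]
c=bot.camera("wrist");im=c["pixels"][:,:,::-1].copy()
n=np.array([.5053,.025,.127]);a=np.linspace(0,2*np.pi,60)
for rad,col in((.058,(0,255,0)),(.0,0)):
    if rad:
        for u in proj(c,[n+[rad*np.cos(k),rad*np.sin(k),0] for k in a]):cv2.circle(im,tuple(int(round(v)) for v in u),1,col,-1)
for ang in(8.35,8.35-37.5,8.35-75,8.35+105,8.35+142.5):
    k=np.radians(ang);u=proj(c,n+.052*np.array([np.cos(k),np.sin(k),0]))[0];cv2.drawMarker(im,tuple(int(round(v)) for v in u),(255,0,255),cv2.MARKER_CROSS,7,1)
cv2.imwrite("pics/w4.png",cv2.resize(im[60:360,80:480],(800,600),interpolation=cv2.INTER_CUBIC))
```

```text
t 11.275 tcp [0.5061 0.0224 0.1658] shift [-0.4 -2.6 24.8] yaw_y -81.9 tz [-0.002  0.    -1.   ] q6 1.33
turn -0.2
```

View pics/w4.png

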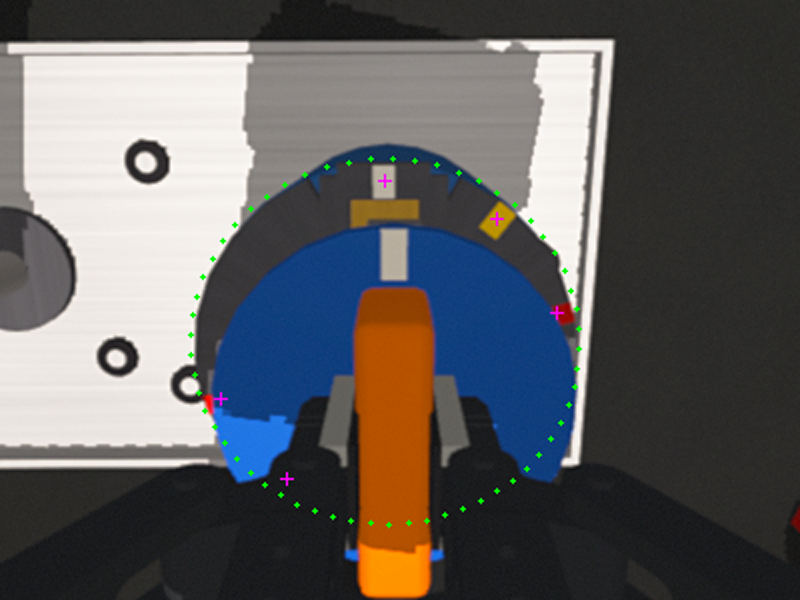

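The predicted crosses fall on the white mark (384,181), the yellow (497,220) and the red (560,314) in the crop. The neck pose is confirmed and the lid is about 2.6 mm off in y, so I will correct that and lower it.

Call:
{"api": "jog_arm", "payload": {
  "deltas": [
    [[-0.4,-2.6,0],-0.2],
    [[0,0,5],0],
    [[0,0,5],0],
    [[0,0,4],0],
    [[0,0,0],0]
  ]
}}

```text
t: 11.95
tcp_pos: [0.5054, 0.0254, 0.1521]
ee_rot: [-3.133, -0.23, 0.002]
contact_force: [-0.8, -0.2, -1.8]
opening: 0.0141
grip_force: 98.1
```

Underside at ~0.120, already inside the notches with no force. Continuing.

Call:
{"api": "jog_arm", "payload": {
  "deltas": [
    [[0,0,4],0],
    [[0,0,3],0],
    [[0,0,2],0],
    [[0,0,1],0],
    [[0,0,0],0]
  ]
}}

```text
t: 12.58
tcp_pos: [0.5058, 0.0253, 0.1428]
ee_rot: [3.133, 0.23, -0.0]
contact_force: [-0.5, 0.2, -1.6]
opening: 0.0144
grip_force: 98.1
```

Call:
{"api": "jog_arm", "payload": {
  "deltas": [
    [[0,0,1],0],
    [[0,0,1],0],
    [[0,0,0.5],0],
    [[0,0,0],0]
  ]
}}

```text
t: 13.08
tcp_pos: [0.5057, 0.0254, 0.1402]
ee_rot: [-3.133, -0.23, 0.0]
contact_force: [-0.8, 0.1, -2.2]
opening: 0.0141
grip_force: 98.1
```

Call:
{"api": "jog_arm", "payload": {
  "deltas": [
    [[0,0,0.7],0],
    [[0,0,0.7],0],
    [[0,0,0],0]
  ]
}}

```text
t: 13.45
tcp_pos: [0.5058, 0.0253, 0.1392]
ee_rot: [3.133, 0.23, 0.0]
contact_force: [-1.3, -1.0, -0.1]
opening: 0.0143
grip_force: 98.4
```

Call:
{"api": "jog_arm", "payload": {
  "deltas": [
    [[0,0,0.6],0],
    [[0,0,0],0],
    [[0,0,0],0]
  ]
}}

```text
t: 13.82
tcp_pos: [0.5059, 0.0253, 0.1392]
ee_rot: [3.133, 0.23, 0.0]
contact_force: [-4.3, -0.1, 4.6]
opening: 0.0143
grip_force: 99.1
```

Call:
{"api": "jog_arm", "payload": {
  "deltas": [
    [[-0.3,0,0],2],
    [[0,0,0],4],
    [[0,0,0],4],
    [[0,0,0],4],
    [[0,0,0],4],
    [[0,0,0],0]
  ],
  "squeeze": 115
}}

```text
t: 14.58
tcp_pos: [0.5061, 0.0247, 0.1392]
ee_rot: [3.129, -0.265, 0.003]
contact_force: [-2.1, -2.1, 6.0]
opening: 0.0139
grip_force: 112.7
```

Run:
```python
from h import *
togo([.5053,.025,.139],np.radians(98.35-37.5));o=bot.get_obs();print(o["contact_force"],o["wrist_torque"])
```

```text
t 14.575 tcp [0.5061 0.0247 0.1392] shift [-0.8 -0.1  0.2] yaw_y -99.7 tz [ 0.001 -0.001 -1.   ] q6 1.64
turn 19.5
[-2.11714117 -2.08230699  5.95809302] [-0.20705147  0.39183422  0.03487904]
```

Call:
{"api": "jog_arm", "payload": {
  "deltas": [
    [[-0.3,0,0],4],
    [[0,0,0],4],
    [[0,0,0],4],
    [[0,0,0],4],
    [[0,0,0],3.3],
    [[0,0,0],0],
    [[0,0,0],0]
  ]
}}

```text
t: 15.45
tcp_pos: [0.5055, 0.0245, 0.1392]
ee_rot: [3.04, -0.785, 0.002]
contact_force: [-4.5, -3.5, 6.1]
opening: 0.0142
grip_force: 112.9
```

Run:
```python
from h import *
togo([.5053,.025,.139],np.radians(98.35-37.5));o=bot.get_obs();print(o["contact_force"],o["wrist_torque"],o["grip_force"])
c=bot.camera("wrist");t=bot.camera("top")
a=cv2.resize(c["pixels"][60:360,80:480],(640,480),interpolation=cv2.INTER_CUBIC)
cv2.imwrite("pics/w5.png",a[:,:,::-1])
```

```text
t 15.45 tcp [0.5055 0.0245 0.1392] shift [-0.4 -0.4  0.2] yaw_y -119.0 tz [ 0.001 -0.002 -1.   ] q6 1.98
turn 0.2
[-4.46610376 -3.46105347  6.0614041 ] [-0.37094623  0.63179561  0.17476135] 112.89626240730286
```

View pics/w5.png

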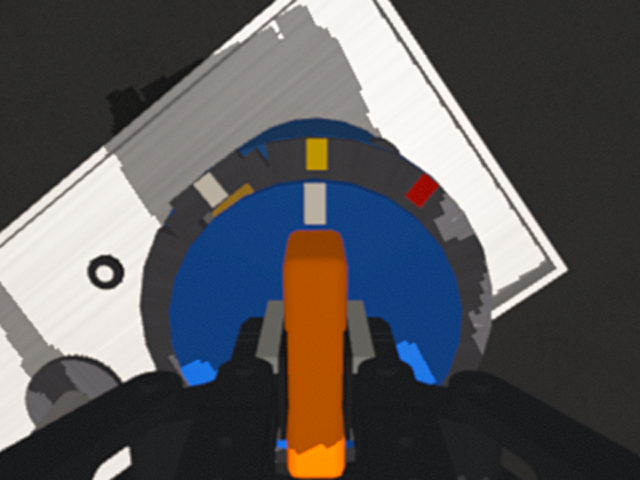

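The white stripe at (315,203) points at the yellow mark at (316,154). The lid is seated, and the wrist torque is about 0.17 N m, which matches the return spring. Handing in while holding.

```bash
python3 -c "
from rig import bot
print(bot.sign_off())"
```

```text
the job is handed in; nothing more can be done
None
```

I handed the job in at about 15.5 s: the funnel arm stands at about 1.35 rad by my estimate, and the lid is seated and still gripped at about 113 N. It is twisted clockwise to about 0.65 rad, with the visible white stripe on its yellow mark; no verdict was returned at hand-in.

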